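# Swing the bench vise back to zero and lock it

### The job

The swivel bench vise has been left turned aside. Slacken the red-knobbed clamp lever on its base by swinging it anticlockwise, turn the vise until the white pointer line on its turntable is in line with the yellow zero mark on the fixed base, then swing the lever back clockwise to its stop so that the vise is locked there. Leave the other things on the bench where they lie.

Things in the scene. Friction and masses are not known exactly. Their poses are not given: they have to be found in the camera images.
- vise_base: dark grey cast base, bolted to the bench, fixed: disc 168 mm across, 20 mm high, three bolt-down ears reaching 120 mm from the centre (bolt heads to 23 mm) and a clamp lug. Origin on the bench at the disc's centre, which is also the upright axis about which the vise turns; z up; x points where the nose points when the vise is at zero.
- vise_swivel (a joint): angle of the blue upper part of the vise about the base's upright axis, rad: 0 when the white pointer meets the yellow zero mark, growing anticlockwise seen from above; range -0.5 to 1.15, starts at 0.4 to 0.9. With the clamp slack it turns against a steady friction of about 0.7 N m (8 N at the nose) and stays where left; locked, it cannot be turned by hand.
- nose (a point): middle of the vise's nose (blue bar in front of the jaws), on its centre line 95 mm from the turning axis, 66 mm above the bench; x along the nose, away from the axis. The nose is 48 mm wide with flat upright sides, from 46 to 86 mm high, plus a narrower rib to 96 mm; it runs from 48 to 118 mm from the axis. In front, to 146 mm, are the spindle head and a thin hanging tommy bar.
- jaws (a point): middle of the top of the two steel-faced jaws, 116 mm above the bench, on the turning axis within 1 mm; axes as the nose. The jaws are 72 mm wide and reach from 48 mm in front of the axis to 52 mm behind it; the anvil and slide bar reach 105 mm behind it, up to 108 mm high.
- pointer (a point): white pointer line on top of the blue turntable (132 mm in diameter, top 32 mm above the bench), beside the jaws: this point lies 60 mm from the turning axis, at 90 degrees anticlockwise from the nose; the line is 7 mm wide and runs from 46 to 66 mm from the axis, and down the edge.
- zero_mark (a point): yellow zero mark on the top of the fixed base's scale, 20 mm above the bench: this point lies 75 mm from the turning axis, on the base's +y axis; the line is 7 mm wide and runs outwards from 66 to 96 mm from the axis, over a small boss on the rim. The other scale lines, every 10 degrees, are thin and silver.
- clamp_lever (a joint): angle of the clamp lever about its own upright stud, rad: 0 is locked, against its stop (fully clockwise seen from above); it grows anticlockwise to 1.25, fully slack, at its other stop. It grips the turntable only below 0.35. Turning it takes about 0.25 N m (3 N at the knob), rising over the last 0.35 rad of locking to 0.45 N m (6 N); it stays where left. Starts at 0 to 0.04.
- lever_knob (a point): centre of the red ball, 30 mm in diameter, on the end of the clamp lever, 70 mm above the bench and 85 mm from the lever's stud; the thin steel arm comes to it from the stud. Its x axis points from the stud to the ball.
- lever_pivot (a point): the stud about which the clamp lever turns: 100 mm from the base's centre, in the base's frame 50 mm along +x and 87 mm along -y, at 54 mm above the bench. The locked lever points 106 degrees clockwise from the base's x axis.
- screwdriver: bystander: screwdriver with a red handle, 200 mm long, lying on the bench; origin on the bench under it, x along it.
- drill: bystander: blue and black cordless drill lying on its side, about 180 by 190 mm, 60 mm high; origin on the bench under its motor.
- angle_bar: bystander: piece of aluminium angle, 160 mm long, 30 by 30 mm, lying on one leg; origin on the bench under its centre, x along it.

How it is judged:
On the way, in this order (a step that is already met when the one before it is completed fails the run):
1. the clamp lever is swung anticlockwise until the clamp is slack (lever beyond 0.35 rad) (value of joint clamp_lever above 0.35 rad), for 0.1 s.
2. with the clamp slack (lever beyond 0.3 rad), the vise is turned until its pointer meets the zero mark (within 0.05 rad) (value of joint clamp_lever above 0.3 rad and value of joint vise_swivel between -0.05 and 0.05 rad), for 0.2 s.
At the end, for the whole second after the job is handed in: the vise's pointer is in line with the zero mark within 0.05 rad (about 3.5 mm at the marks), the clamp lever is swung home (within 0.15 rad of its locked stop), and the screwdriver, drill and aluminium angle lie within 30 mm of where they were (value of joint vise_swivel between -0.05 and 0.05 rad and value of joint clamp_lever below 0.15 rad and distance of each of screwdriver, drill, angle_bar from where it was at the start of the episode below 0.03 m); the robot touches nothing.
It fails at once if the screwdriver is shifted by more than 30 mm (distance of screwdriver from where it was at the start of the episode above 0.03 m).
It fails at once if the drill is shifted by more than 30 mm (distance of drill from where it was at the start of the episode above 0.03 m).
It fails at once if the aluminium angle is shifted by more than 30 mm (distance of angle_bar from where it was at the start of the episode above 0.03 m).
It also fails if it takes over 72 s, if anything falls off the work surface, if the arm or the gripper's body presses on something with over 40 N, if the wrist force passes 120 N, or if a joint passes its speed limit or range.

### The arm

A 6-joint arm with a two-finger parallel gripper is mounted at the origin on the work surface. World frame = base frame: x ahead of the robot, y to its left, z up, the work surface at z = 0. Lengths are in m, angles in rad, forces in N, time in s.
With the tool pointing down it reaches from about 0.3 to 0.775 m from the base axis. Payload 14.6 kg.
Tool frame: the origin (TCP) lies on the centre line of the jaws, within the pads' length; the fingertips stand 19 mm ahead of it and the grasp point (between the pads) is the TCP; z points along the fingers, y is the direction in which the jaws open and shut (so a half turn about z gives the same grasp; the last joint's range is limited). The gripper opens to 94 mm and grips with 3 to 60 N. Pads are 16 mm wide; open, the fingers measure 119 mm over their backs; the gripper's body (75 mm by 177 mm) begins 78 mm behind the grasp point.
Start: joints at [1.038, 0.3, 1.521, -0, 1.321, -0.067], TCP at [0.247, 0.491, 0.195] pointing down, gripper open.
Joint ranges: [-3.03, 3.03], [-0.79, 2.21], [0.23, 2.52], [-1.04, 4.18], [0, 3.07], [-2.55, 2.55]. Speed limits (rad/s): [2.22, 2.22, 2.57, 3.14, 3.14, 3.14].

### API

Orientations are given as [roll, pitch, yaw] about the fixed x, y, z axes, in that order (R = Rz(yaw) Ry(pitch) Rx(roll)).
In Python, from station import ctrl gives the robot as it stands. The module is installed in compiled form; this text tells all that it offers.
- The arm moves only by the shell command python3 -m creep 'ROWS' [FORCE]. ROWS is a JSON object of lists of equal length, an entry for each row: "translation": the shift along the world's x, y, z in mm, a list of three; "yaw": the turn about the world's z in rad; "gripper": the closure in counts, from 0 (fully open) to 255 (shut). A call has 1 to 5 rows; each row is the pose to reach, as a shift and turn from the pose measured when the call began; what a row does not reach only later rows make up. A row lasts 1/12 s, in which the tool goes at most 41.7 mm and 7.16 degrees, less where a joint would pass 70% of its speed; a pose out of reach is approached as far as the arm can. A call with a gripper value outside its range is refused whole. The fingers move at their own pace and stop on an object; FORCE is the grip in N (left out, the last holds). Time passes only in rows, so rows that repeat a pose let the fingers close. It gives the time, the measured TCP pose, the force and the opening at its end, in the units of the state.
- ctrl.get_obs(): the state, without advancing time (a new reading comes with each control period).
- ctrl.camera(name): name is "scene" or "top"; returns a dict with "pixels" (384x512x3 uint8, red, green, blue), "depth" (384x512 float32, m along the optical axis (not along the pixel's ray), 0 where there is no reading), "fx", "fy", "cx", "cy" (pixels), "dist" ([k1, k2, p1, p2, k3] as OpenCV has them; the pictures are not rectified), "R" (3x3) and "t" (3): a world point X has camera coordinates R X + t. Camera axes: x right, y down, z forward; pixel columns grow to the right and rows downward; lengths in m; the calibration is good to about 2 mm. A picture is of the moment at which its call begins.
- ctrl.hand_in(): hands the job in, once; it reports no verdict.
The state is a dict: "time_s": time; "qpos": joint angles; "joint_vel": joint speeds; "tau": joint torques, N m; "ee_pos": TCP position; "eef_rot": TCP orientation; "force": force on the tool from outside, world axes, zero at the start; "moment": the same for the moment, N m; "grip_width": finger opening in m.
Only numpy, scipy, OpenCV 4.12 (cv2) and the standard library are available. Lean on these libraries where they do the work, as an engineer would, in place of code of your own. Each camera call takes 0.05 s, during which the arm holds its last target. There are 200 camera calls.

## Working session

There is one attempt and no reset: what is moved stays moved. The work goes in short steps, Python scripts to look and compute and a shell command to move; the robot and the scene stay as the last step left them, time stands still between calls to the robot, and variables do not carry over. Pictures are saved under pics/ and viewed, about 8 in all and at most 12, crops included, and the job is handed in when it is done.

```bash
mkdir -p pics; cat > h.py <<'E'
import numpy as np, cv2
from station import ctrl
def snap(n,f):
    c=ctrl.camera(n); cv2.imwrite(f,c["pixels"][:,:,::-1]); np.savez(f.replace('.png','.npz'),**c); return c
def K(c): return np.array([[c["fx"],0,c["cx"]],[0,c["fy"],c["cy"]],[0,0,1.]])
def ray(c,u,v):
    p=cv2.undistortPoints(np.array([[[u,v]]],float),K(c),np.array(c["dist"],float))[0,0]
    R=np.array(c["R"]);t=np.array(c["t"])
    return -R.T@t, R.T@np.array([p[0],p[1],1.])
def atz(c,u,v,z):
    o,d=ray(c,u,v); return o+d*(z-o[2])/d[2]
def bydepth(c,u,v):
    o,d=ray(c,u,v); return o+d*float(c["depth"][int(round(v)),int(round(u))])
def tri(c1,p1,c2,p2):
    o1,d1=ray(c1,*p1);o2,d2=ray(c2,*p2)
    s=np.linalg.lstsq(np.array([d1,-d2]).T,o2-o1,rcond=None)[0]
    a=o1+s[0]*d1;b=o2+s[1]*d2; return (a+b)/2,np.linalg.norm(a-b)
def proj(c,X):
    return cv2.projectPoints(np.array(X,float).reshape(-1,3),cv2.Rodrigues(np.array(c["R"]))[0],np.array(c["t"],float),K(c),np.array(c["dist"],float))[0][:,0]
E
python3 - <<'E'
from h import *
a=snap("scene","pics/s0.png");b=snap("top","pics/t0.png")
cv2.imwrite("pics/both0.png",cv2.resize(np.hstack([a["pixels"],b["pixels"]])[:,:,::-1],(800,300)))
for c in(a,b): print(c["fx"],-np.array(c["R"]).T@c["t"],np.array(c["R"])[2])
print(ctrl.get_obs())
E
```

```text
457.2001215641954 [ 0.82375664 -0.49121423  0.9907652 ] [-0.23500565  0.46937048 -0.85115433]
359.1403805238553 [ 0.51182533 -0.00394696  0.90075918] [ 0.0479128   0.04611324 -0.99778652]
{'time_s': 0.1, 'qpos': array([ 1.03840856e+00,  3.00419799e-01,  1.52149335e+00,  3.30233311e-05,
        1.32070294e+00, -6.65812646e-02]), 'joint_vel': array([ 0.00126617, -0.00187867, -0.00194581, -0.00094909, -0.00021433,
       -0.0015461 ]), 'tau': array([ 7.53161476e-04, -5.32648444e+01, -3.53291309e+01,  7.08883186e-02,
        2.34241365e-02, -4.59879004e-05]), 'ee_pos': array([0.24689405, 0.49120605, 0.19445159]), 'eef_rot': array([-3.14057361e+00, -1.00008060e-04,  2.67577792e+00]), 'force': array([-0.70073343,  0.24147141,  0.68693522]), 'moment': array([-0.00388168, -0.02589389,  0.02177223]), 'grip_width': 0.09409985973186542}
```

View pics/t0.png

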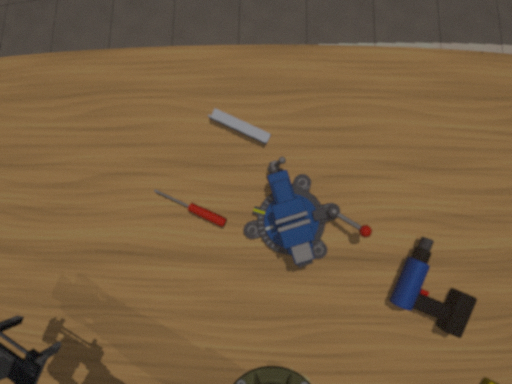

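View pics/s0.png

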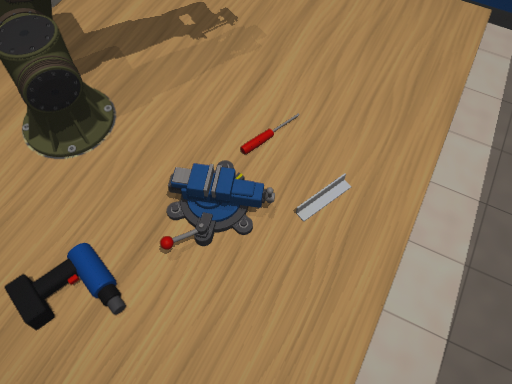

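The top view shows the knob at about (365,231), the stud at (333,212), the yellow mark at (258,211), the nose tip at (278,165) and the screwdriver left of the vise. The scene view shows the knob at (167,242) and the stud at (203,227). I'll enlarge both views.

```bash
python3 - <<'E'
import cv2,numpy as np
t=cv2.imread("pics/t0.png")[150:275,235:385];s=cv2.imread("pics/s0.png")[145:265,150:290]
f=lambda i:cv2.resize(i,None,fx=5,fy=5,interpolation=cv2.INTER_CUBIC)[:, :]
t=cv2.resize(t,(800,600),interpolation=cv2.INTER_CUBIC);s=cv2.resize(s,(700,600),interpolation=cv2.INTER_CUBIC)
cv2.imwrite("pics/tc.png",t);cv2.imwrite("pics/sc.png",s)
from h import *
a=dict(np.load("pics/s0.npz"));b=dict(np.load("pics/t0.npz"))
def red(c,x0,x1,y0,y1):
    m=np.zeros(c["pixels"].shape[:2]);h=c["pixels"].astype(int)
    m=(h[...,0]>120)&(h[...,1]<70)&(h[...,2]<70); ys,xs=np.nonzero(m); k=(xs>x0)&(xs<x1)&(ys>y0)&(ys<y1); return xs[k].mean(),ys[k].mean()
pa=red(a,155,180,230,255);pb=red(b,350,380,220,245);print(pa,pb,tri(a,pa,b,pb))
E
```

```text
(np.float64(166.17924528301887), np.float64(241.1320754716981)) (np.float64(366.6031746031746), np.float64(230.0)) (array([ 0.47298574, -0.20767596,  0.0824116 ]), np.float64(0.0032388925466714114))
```

View pics/tc.png

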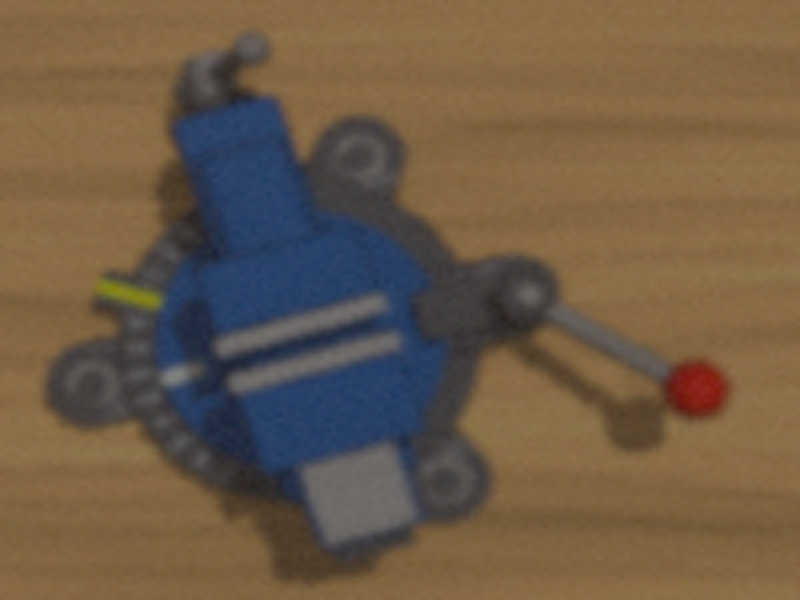

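View pics/sc.png

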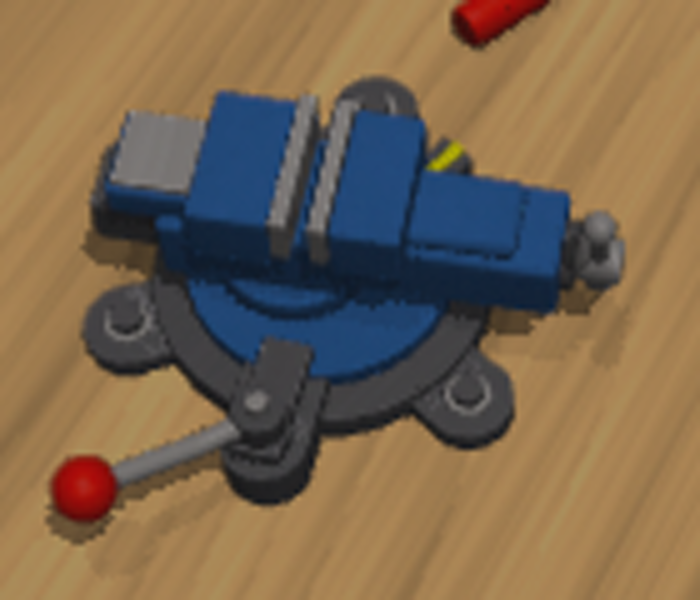

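```bash
cat > m.py <<'E'
from h import *
from scipy.optimize import least_squares
a=dict(np.load("pics/s0.npz"));b=dict(np.load("pics/t0.npz"))
T=lambda x,y:(235+x*150/800,150+y*125/600)
S=lambda x,y:(150+x/5,145+y/5)
print("knob",tri(a,S(83,488),b,T(697,388)))
print("stud",tri(a,S(257,400),b,T(530,294)))
print("zero",tri(a,S(450,157),b,T(130,292)))
ears=[(T(358,155),S(468,392)),(T(90,385),S(375,98)),(T(448,480),S(127,318))]
E=[]
for t,s in ears: p=tri(a,s,b,t);E.append(atz(b,*t,.023));print("ear",p,E[-1],atz(a,*s,.023))
c=np.mean(E,0);print("centre",c,[np.hypot(*(e-c)[:2]) for e in E])
z=atz(b,*T(130,292),.020)
# rough base yaw from zero mark, lever stud
print("zero@20",z,atz(a,*S(450,157),.02))
p=atz(b,*T(182,376),.032);print("ptr",p)
k=tri(a,S(83,488),b,T(697,388))[0];s=atz(b,*T(530,294),.07);print("stud@70",s,"knob@70",atz(b,*T(697,388),.07),atz(a,*S(83,488),.07))
d=lambda q:np.degrees(np.arctan2(*(q-c)[1::-1]))
print("yaw by zero",d(z)-90,"stud",d(s)+60.1,"ptr",d(p)-90)
E
python3 m.py
```

```text
knob (array([ 0.47127297, -0.20754614,  0.07278727]), np.float64(0.0048524871725645485))
stud (array([ 0.51569073, -0.13500857,  0.07082164]), np.float64(0.005931382774429799))
zero (array([0.51601398, 0.04103966, 0.0283236 ]), np.float64(0.010598983811081902))
ear (array([ 0.58522261, -0.06410389,  0.01757685]), np.float64(0.004641884318112156)) [ 0.58282038 -0.06496636  0.023     ] [ 0.58848136 -0.06521501  0.023     ]
ear (array([0.4665553 , 0.05743649, 0.02582471]), np.float64(0.005902058413301886)) [0.4638956 0.0560701 0.023    ] [0.46803184 0.06059161 0.023     ]
ear (array([ 0.42100682, -0.10663732,  0.02084975]), np.float64(0.005961967302368746)) [ 0.41865276 -0.10793918  0.023     ] [ 0.42461294 -0.10616715  0.023     ]
centre [ 0.48845624 -0.03894515  0.023     ] [np.float64(0.09788612156980737), np.float64(0.09813828121072529), np.float64(0.09814633429155807)]
zero@20 [0.51150847 0.03864397 0.02      ] [0.51785159 0.0485335  0.02      ]
ptr [0.46968158 0.01382344 0.032     ]
stud@70 [ 0.51316702 -0.13671445  0.07      ] knob@70 [ 0.46905018 -0.20955504  0.07      ] [ 0.47242321 -0.20558971  0.07      ]
yaw by zero -16.547024790078623 stud -15.715786318605232 ptr 19.58517685518163
```

Averaging the two views gives:

| Item | Estimate |
|---|---|
| Vise centre | about (0.491, -0.037) |
| Base yaw | about -16° |
| Swivel | about 36° |
| Stud | about (0.515, -0.134) |
| Knob | about (0.470, -0.206, 0.07), locked lever at -122° |

I'll move above the knob with the jaws along the tangent.

```bash
python3 -m creep '{"translation":[[50,-150,0],[60,-190,0],[70,-230,0],[75,-240,0],[75,-240,0]],"yaw":[-0.12,-0.24,-0.36,-0.48,-0.6],"gripper":[0,0,0,0,0]}' 20; python3 -m creep '{"translation":[[40,-40,0],[70,-80,0],[90,-120,0],[110,-160,0],[130,-200,0]],"yaw":[-0.12,-0.24,-0.36,-0.48,-0.6],"gripper":[0,0,0,0,0]}'
```

```text
time_s: 0.52
ee_pos: [0.3089, 0.2907, 0.1943]
eef_rot: [-3.14, 0.0, 2.07]
force: [0.7, 0.1, 0.0]
grip_width: 0.0938
time_s: 0.93
ee_pos: [0.4242, 0.1181, 0.1942]
eef_rot: [-3.14, 0.0, 1.465]
force: [-0.3, 1.5, 0.3]
grip_width: 0.0939
```

```bash
python3 -m creep '{"translation":[[5,-40,0],[10,-80,0],[15,-120,0],[20,-160,0],[25,-200,0]],"yaw":[-0.1,-0.2,-0.3,-0.4,-0.45],"gripper":[0,0,0,0,0]}'; python3 -m creep '{"translation":[[5,-40,0],[10,-80,0],[18,-130,0],[20,-133,0],[20,-133,0]],"yaw":[0,0,0,0,0],"gripper":[60,60,60,60,60]}'
python3 - <<'E'
from h import *
a=snap("scene","pics/s1.png");b=snap("top","pics/t1.png")
o=ctrl.get_obs();print(o["ee_pos"],o["eef_rot"],o["grip_width"],o["time_s"])
c=np.hstack([cv2.resize(a["pixels"][130:290,80:240],(400,400)),cv2.resize(b["pixels"][150:310,290:450],(400,400))])
cv2.imwrite("pics/c1.png",c[:,:,::-1])
E
```

```text
time_s: 1.35
ee_pos: [0.4489, -0.0839, 0.1941]
eef_rot: [-3.14, 0.0, 1.009]
force: [0.8, 0.8, -1.0]
grip_width: 0.094
time_s: 1.77
ee_pos: [0.4687, -0.2194, 0.1933]
eef_rot: [-3.139, 0.0, 1.005]
force: [-0.5, -0.2, -0.3]
grip_width: 0.0723
[ 0.46861093 -0.21649215  0.19363862] [-3.13889806e+00 -5.95434684e-05  1.00804842e+00] 0.07209427240129326 1.8667
```

View pics/c1.png

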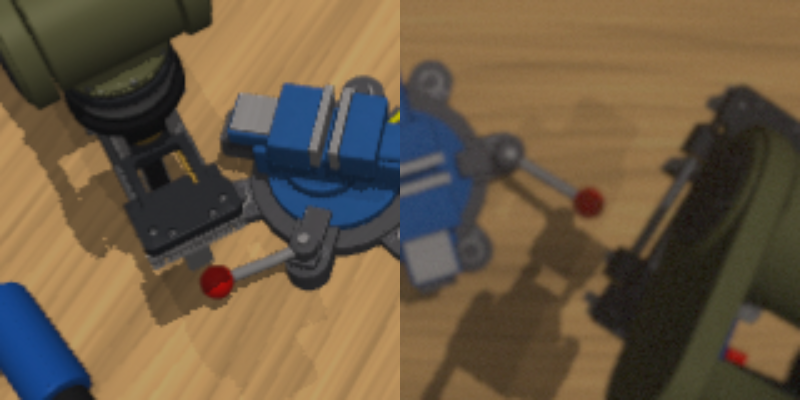

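The gripper is above the knob (knob at about (217,281) in the left crop) with its jaws along the lever tangent. Next I'll lower it to straddle the ball.

```bash
python3 -m creep '{"translation":[[1,10,-30],[1,10,-60],[1,10,-90],[1,10,-120],[1,10,-121]],"yaw":[0,0,0,0,0],"gripper":[60,60,60,60,60]}'; python3 -m creep '{"translation":[[0,0,0],[0,0,0],[0,0,0],[0,0,0],[0,0,0]],"yaw":[0,0,0,0,0],"gripper":[140,150,150,150,150]}' 5
```

```text
time_s: 2.28
ee_pos: [0.4673, -0.2037, 0.0682]
eef_rot: [-3.131, 0.0, 1.01]
force: [-1.0, 0.1, -1.3]
grip_width: 0.0717
time_s: 2.7
ee_pos: [0.4678, -0.2038, 0.0694]
eef_rot: [-3.133, 0.0, 1.01]
force: [-0.3, -0.6, -0.2]
grip_width: 0.0419
```

```bash
python3 - <<'E'
import numpy as np
s=np.array([.515,-.134])
k0=s+.085*np.array([np.cos(np.radians(-122)),np.sin(np.radians(-122))])
for th in (0,.1,.2,.3,.4,.5,.6,.7,.8,.9,1.0,1.1):
    a=np.radians(-122)+th; print(th,np.round((s+.085*np.array([np.cos(a),np.sin(a)])-k0)*1e3,0))
E
```

```text
0 [0. 0.]
0.1 [ 7. -4.]
0.2 [15. -8.]
0.3 [ 23. -10.]
0.4 [ 32. -12.]
0.5 [ 40. -13.]
0.6 [ 49. -13.]
0.7 [ 57. -12.]
0.8 [ 65. -10.]
0.9 [74. -8.]
1.0 [81. -5.]
1.1 [89. -1.]
```

```bash
python3 -m creep '{"translation":[[0,0,0],[0,0,0],[0,0,0],[0,0,0],[0,0,0]],"yaw":[0,0,0,0,0],"gripper":[200,200,200,200,200]}' 10
```

```text
time_s: 3.12
ee_pos: [0.4696, -0.205, 0.0707]
eef_rot: [-3.139, -0.0, 1.01]
force: [8.4, -5.6, 1.2]
grip_width: 0.0204
```

The gap reached 20 mm, less than the ball's diameter, so the jaws are not across the middle of the ball. I'll check with a picture.

```bash
python3 - <<'E'
from h import *
a=snap("scene","pics/s2.png");b=snap("top","pics/t2.png")
c=np.hstack([cv2.resize(a["pixels"][185:285,110:220],(440,400),interpolation=2),cv2.resize(b["pixels"][180:280,310:400],(360,400),interpolation=2)])
cv2.imwrite("pics/c2.png",c[:,:,::-1])
for k in (a,b):print(proj(k,[[.4696,-.205,.07],[.4696,-.205,.052]]))
E
```

```text
[[165.66178813 241.83291673]
 [166.90712526 245.19752326]]
[[363.7280489  230.57172301]
 [361.89427187 230.16089801]]
```

View pics/c2.png

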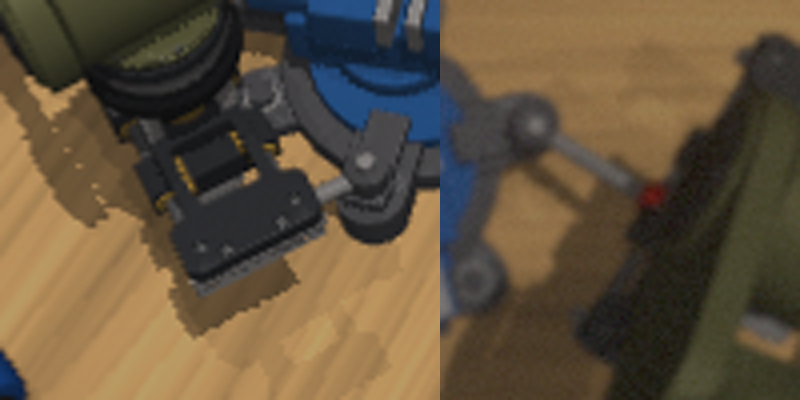

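```bash
python3 -m creep '{"translation":[[0,0,0],[0,0,0],[0,0,0]],"yaw":[0,0,0],"gripper":[255,255,255]}' 10; python3 - <<'E'
from h import *
o=ctrl.get_obs();print(o)
a=dict(np.load("pics/s2.npz"))
# depth of top ball patch
b=dict(np.load("pics/t2.npz"));m=b["pixels"].astype(int)
ys,xs=np.nonzero((m[...,0]>90)&(m[...,1]<60)&(m[...,2]<60)&(np.arange(512)[None]<385)&(np.arange(512)[None]>340))
print(xs.min(),xs.max(),ys.min(),ys.max(),np.array([bydepth(b,x,y) for x,y in zip(xs,ys)])[::4].round(3))
E
```

```text
time_s: 3.47
ee_pos: [0.4708, -0.2058, 0.072]
eef_rot: [3.14, -0.0, 1.01]
force: [2.4, -2.6, 8.0]
grip_width: 0.0134
{'time_s': 3.4667, 'qpos': array([-4.83437778e-01,  3.59907930e-01,  1.75082776e+00,  4.69796582e-05,
        1.02959871e+00,  7.76565075e-02]), 'joint_vel': array([-8.79029736e-05, -4.77517514e-04,  1.02036158e-03, -3.41093724e-04,
        5.17907906e-04,  6.78346408e-04]), 'tau': array([ 5.96188512e-01, -4.66531813e+01, -2.50104350e+01,  2.76213633e-01,
        1.14394382e+00, -5.27221229e-03]), 'ee_pos': array([ 0.47084359, -0.20583741,  0.07195227]), 'eef_rot': array([ 3.14034132e+00, -1.37788384e-04,  1.00967795e+00]), 'force': array([ 2.40923389, -2.5914332 ,  8.02822075]), 'moment': array([-0.604851  , -0.51058239, -0.02651507]), 'grip_width': 0.013432250483108745}
362 363 228 229 [[ 0.476 -0.199  0.078]]
```

```bash
python3 - <<'E'
from h import *
P0=np.array([.4702,-.2055,0]);r=np.array([-.53,-.85,0]);t=np.array([.85,-.53,0])
for n in("s2","t2","s0","t0"):
    c=dict(np.load(f"pics/{n}.npz"))
    v,u=np.mgrid[0:384,0:512];p=cv2.undistortPoints(np.stack([u,v],-1).reshape(-1,1,2).astype(float),K(c),c["dist"])[:,0]
    d=c["depth"].ravel();X=np.c_[p*d[:,None],d];X=(X-c["t"])@c["R"]
    col=c["pixels"].reshape(-1,3).astype(int)
    A=(X-P0)@r*1e3;B=(X-P0)@t*1e3;z=X[:,2]*1e3
    k=(d>0)&(abs(A)<45)&(abs(B)<45)&(z>25)&(z<140)
    red=k&(col[:,0]>80)&(col[:,1]<60)&(col[:,2]<60)
    print(n,"red",red.sum(), np.c_[A,B,z][red].mean(0).round(),np.c_[A,B,z][red].min(0).round(),np.c_[A,B,z][red].max(0).round())
    if n=="s2":
        q=np.c_[A,B,z][k&(z<105)]
        for zz in range(30,105,5):
            w=q[(q[:,2]>=zz)&(q[:,2]<zz+5)]
            if len(w):print(zz,len(w),"A",w[:,0].min().round(),w[:,0].max().round(),"B",w[:,1].min().round(),w[:,1].max().round())
E
```

```text
<stdin>:11: RuntimeWarning: Mean of empty slice.
  ret = um.true_divide(
Traceback (most recent call last):
ValueError: zero-size array to reduction operation minimum which has no identity
```

```bash
python3 - <<'E'
from h import *
P0=np.array([.4702,-.2055,0]);r=np.array([-.53,-.85,0]);t=np.array([.85,-.53,0])
for n in("s2","t2","s0","t0"):
    c=dict(np.load(f"pics/{n}.npz"))
    v,u=np.mgrid[0:384,0:512];p=cv2.undistortPoints(np.stack([u,v],-1).reshape(-1,1,2).astype(float),K(c),c["dist"])[:,0]
    d=c["depth"].ravel();X=np.c_[p*d[:,None],d];X=(X-c["t"])@c["R"]
    col=c["pixels"].reshape(-1,3).astype(int)
    A=(X-P0)@r*1e3;B=(X-P0)@t*1e3;z=X[:,2]*1e3
    k=(d>0)&(abs(A)<45)&(abs(B)<45)&(z>25)&(z<140)
    red=k&(col[:,0]>80)&(col[:,1]<60)&(col[:,2]<60)
    Q=np.c_[A,B,z]
    if red.any(): print(n,"red",red.sum(), Q[red].mean(0).round(),Q[red].min(0).round(),Q[red].max(0).round())
    if n in("s2","t2"):
        q=Q[k&(z<105)]
        for zz in range(30,105,5):
            w=q[(q[:,2]>=zz)&(q[:,2]<zz+5)]
            if len(w):print(zz,len(w),"A",w[:,0].min().round(),w[:,0].max().round(),"B",w[:,1].min().round(),w[:,1].max().round())
E
```

```text
85 1 A 6.0 6.0 B -15.0 -15.0
t2 red 11 [-7.  1. 79.] [-10.  -3.  73.] [-5. 10. 84.]
55 1 A -40.0 -40.0 B -6.0 -6.0
60 15 A -44.0 -23.0 B -6.0 5.0
65 45 A -44.0 -10.0 B -6.0 5.0
70 19 A -24.0 -7.0 B -12.0 10.0
75 16 A -11.0 -2.0 B -7.0 9.0
80 15 A -8.0 -1.0 B -2.0 13.0
85 2 A -7.0 -2.0 B 1.0 16.0
90 5 A -7.0 -3.0 B 8.0 19.0
95 4 A -7.0 -6.0 B 9.0 16.0
100 2 A -8.0 -6.0 B 10.0 19.0
s0 red 139 [-0.  5. 78.] [-15. -10.  62.] [13. 16. 86.]
t0 red 104 [-1. -1. 81.] [-12. -13.  69.] [12. 11. 88.]
```

The point clouds put the ball at the TCP, so its location agrees. I'll open to a loose straddle, swing along the arc and watch the force.

```bash
python3 -m creep '{"translation":[[0,0,-1],[0,0,-1],[0,0,-1],[0,0,-1],[0,0,-1]],"yaw":[0,0,0,0,0],"gripper":[140,140,140,140,140]}' 10; python3 -m creep '{"translation":[[7,-4,0],[15,-8,0],[23,-10,0],[32,-12,0],[40,-13,0]],"yaw":[0.1,0.2,0.3,0.4,0.5],"gripper":[140,140,140,140,140]}';  python3 - <<'E'
from h import *
a=snap("scene","pics/s3.png");b=snap("top","pics/t3.png")
c=np.hstack([cv2.resize(a["pixels"][165:275,110:240],(472,400),interpolation=2),cv2.resize(b["pixels"][180:280,310:390],(320,400),interpolation=2)])
cv2.imwrite("pics/c3.png",c[:,:,::-1]);print(ctrl.get_obs()["force"],ctrl.get_obs()["moment"])
E
```

```text
time_s: 3.88
ee_pos: [0.4706, -0.2057, 0.0707]
eef_rot: [3.141, -0.0, 1.01]
force: [0.2, 0.3, -0.1]
grip_width: 0.0411
time_s: 4.3
ee_pos: [0.5105, -0.2188, 0.0705]
eef_rot: [-3.141, -0.0, 1.515]
force: [-2.7, 1.3, 2.1]
grip_width: 0.0423
[-0.09456736 -0.1726929   1.6164916 ] [-0.12195482  0.14525706 -0.03956484]
```

View pics/c3.png

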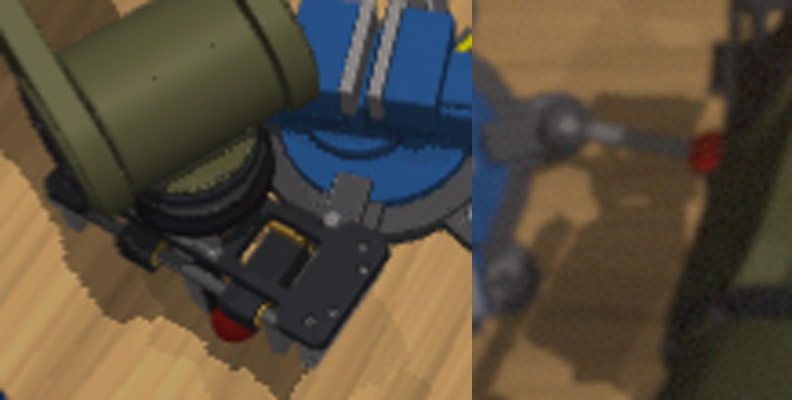

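The ball (scene crop (232,325), top crop (705,152)) has followed the fingers, so the lever is swinging. I'll continue to about 1.1 rad.

```bash
python3 -m creep '{"translation":[[10,0,0],[20,1,0],[30,4,0],[40,7,0],[48,12,0]],"yaw":[0.12,0.24,0.36,0.48,0.6],"gripper":[140,140,140,140,140]}';python3 -m creep '{"translation":[[4,2,0],[-3,-1,0],[-3,-1,20],[-3,-1,60],[-3,-1,100]],"yaw":[0,0,0,0,0],"gripper":[130,110,90,90,90]}'; python3 -m creep '{"translation":[[0,20,25],[0,60,40],[0,100,40],[0,140,40],[0,140,40]],"yaw":[0,0,0,0,0],"gripper":[0,0,0,0,0]}'; python3 - <<'E'
from h import *
a=snap("scene","pics/s4.png");b=snap("top","pics/t4.png")
for n,c in(("s",a),("t",b)):
    m=c["pixels"].astype(int);ys,xs=np.nonzero((m[...,0]>100)&(m[...,1]<70)&(m[...,2]<70)); 
    print(n,sorted(set((x//12*12,y//12*12) for x,y in zip(xs,ys))))
print([proj(c,[[.5695,-.1995,.07]]) for c in(a,b)])
E
```

```text
time_s: 4.82
ee_pos: [0.5588, -0.2069, 0.0704]
eef_rot: [-3.141, -0.0, 2.113]
force: [-2.9, -3.0, 1.9]
grip_width: 0.0424
time_s: 5.23
ee_pos: [0.5541, -0.2078, 0.1704]
eef_rot: [-3.139, -0.003, 2.107]
force: [1.0, -0.3, -0.3]
grip_width: 0.0606
time_s: 5.65
ee_pos: [0.5531, -0.0627, 0.2107]
eef_rot: [-3.14, -0.004, 2.104]
force: [0.3, 0.5, -0.0]
grip_width: 0.0908
s [(np.int64(60), np.int64(276)), (np.int64(72), np.int64(264)), (np.int64(72), np.int64(276)), (np.int64(180), np.int64(252)), (np.int64(192), np.int64(252)), (np.int64(192), np.int64(264)), (np.int64(240), np.int64(132)), (np.int64(240), np.int64(144))]
t [(np.int64(180), np.int64(204)), (np.int64(192), np.int64(204)), (np.int64(192), np.int64(216)), (np.int64(204), np.int64(204)), (np.int64(204), np.int64(216)), (np.int64(216), np.int64(204)), (np.int64(216), np.int64(216)), (np.int64(420), np.int64(288))]
[array([[206.28645875, 259.54604116]]), array([[361.59290837, 187.23097494]])]
```

```bash
python3 - <<'E'
from h import *
a=dict(np.load("pics/s4.npz"));m=a["pixels"].astype(int)
M=((m[...,0]>80)&(m[...,1]<60)&(m[...,2]<60));M[:,:175]=0;M[:245]=0;M[285:]=0
ys,xs=np.nonzero(M);print(xs.min(),xs.max(),ys.min(),ys.max())
p=atz(a,xs.mean(),ys.mean(),.07);print(p,np.radians(122)+np.arctan2(p[1]+.134,p[0]-.515))
cv2.imwrite("pics/c4.png",cv2.resize(a["pixels"][100:290,120:320],(800,600) and (632,600),interpolation=2)[:,:,::-1])
E
```

```text
191 203 254 267
[ 0.5524628  -0.21002566  0.07      ] 1.0163484215093568
```

View pics/c4.png

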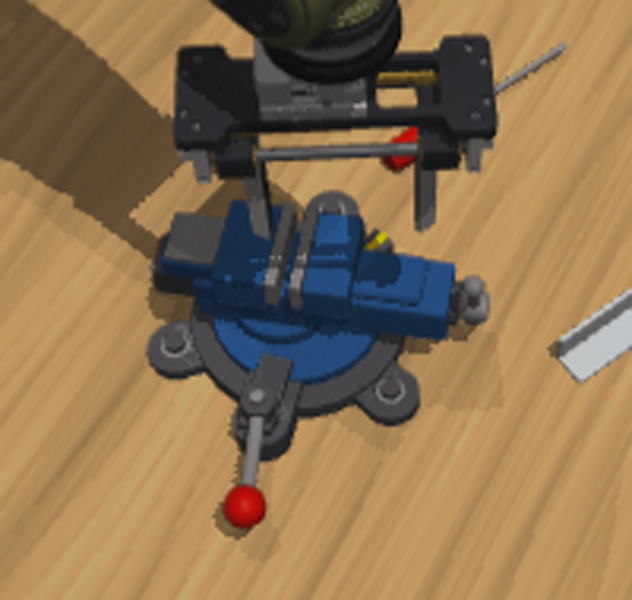

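The lever stands at about 1.02 rad, slack, with the knob at crop (244,507). The vise is still turned and the bystanders are unmoved. Next is the nose: turn the jaws across it and come down.

```bash
python3 -m creep '{"translation":[[5,12,0],[10,24,0],[15,36,0],[20,48,0],[26,58,0]],"yaw":[0.12,0.24,0.36,0.48,0.6],"gripper":[0,0,0,0,0]}';python3 -m creep '{"translation":[[0,0,0],[0,0,0],[0,0,0],[0,0,0],[0,0,0]],"yaw":[0.12,0.24,0.36,0.48,0.6],"gripper":[0,0,0,0,0]}'; python3 -m creep '{"translation":[[0,0,0],[0,0,0],[0,0,-20],[0,0,-40],[0,0,-60]],"yaw":[0.12,0.18,0.18,0.18,0.18],"gripper":[0,0,0,0,0]}'
python3 - <<'E'
from h import *
a=snap("scene","pics/s5.png");b=snap("top","pics/t5.png")
c=np.hstack([cv2.resize(a["pixels"][105:225,150:300],(500,400),interpolation=2),cv2.resize(b["pixels"][140:260,220:310],(300,400),interpolation=2)])
cv2.imwrite("pics/c5.png",c[:,:,::-1])
E
```

```text
time_s: 6.17
ee_pos: [0.5792, -0.0101, 0.21]
eef_rot: [-3.139, -0.004, 2.705]
force: [-0.1, -0.8, 0.1]
grip_width: 0.0939
time_s: 6.58
ee_pos: [0.5789, -0.0119, 0.2096]
eef_rot: [-3.14, -0.005, -2.978]
force: [0.9, -0.4, -0.5]
grip_width: 0.0936
time_s: 7.0
ee_pos: [0.5785, -0.0138, 0.1486]
eef_rot: [-3.139, -0.005, -2.804]
force: [0.4, -0.2, 0.5]
grip_width: 0.0938
```

View pics/c5.png

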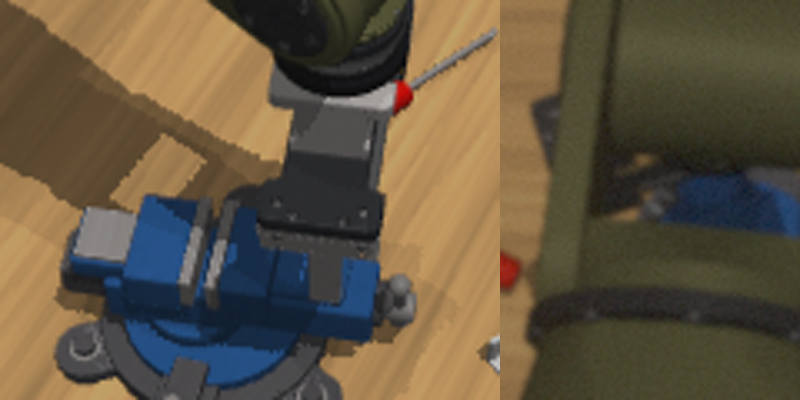

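The near finger (crop (325,275)) stands beside the nose with the jaws square across it. I'll shift 9 mm in y, lower and grip gently.

```bash
python3 -m creep '{"translation":[[1,9,0],[1,9,-25],[1,9,-50],[1,9,-76],[1,9,-76]],"yaw":[0,0,0,0,0],"gripper":[0,0,0,0,0]}'; python3 -m creep '{"translation":[[0,0,0],[0,0,0],[0,0,0],[0,0,0],[0,0,0]],"yaw":[0,0,0,0,0],"gripper":[120,150,150,150,150]}' 20;python3 -m creep '{"translation":[[0,0,0],[0,0,0],[0,0,0],[0,0,0],[0,0,0]],"yaw":[0,0,0,0,0],"gripper":[160,160,160,160,160]}' 20
python3 - <<'E'
import numpy as np
c=np.array([.490,-.037])
g=lambda d:c+.095*np.array([np.cos(np.radians(d)),np.sin(np.radians(d))])
for d in (19.6,14,8,2,-4,-10,-16.2): print(d,((g(d)-g(19.6))*1e3).round(1),np.radians(d-19.6).round(3))
E
```

```text
time_s: 7.52
ee_pos: [0.5764, -0.0044, 0.0671]
eef_rot: [3.139, -0.015, -2.805]
force: [-0.4, 0.3, -0.9]
grip_width: 0.0943
time_s: 7.93
ee_pos: [0.5769, -0.0045, 0.0683]
eef_rot: [3.14, -0.013, -2.805]
force: [-0.5, 0.3, 0.4]
grip_width: 0.0639
time_s: 8.35
ee_pos: [0.5781, -0.0053, 0.069]
eef_rot: [-3.141, -0.01, -2.805]
force: [7.1, -4.9, -1.7]
grip_width: 0.0476
19.6 [0. 0.] 0.0
14 [ 2.7 -8.9] -0.098
8 [  4.6 -18.6] -0.202
2 [  5.4 -28.6] -0.307
-4 [  5.3 -38.5] -0.412
-10 [  4.1 -48.4] -0.517
-16.2 [  1.7 -58.4] -0.625
```

The grip is on the nose (47.6 mm). I'll turn it along the arc.

```bash
python3 -m creep '{"translation":[[1.5,-4.5,0],[3,-9,0],[4,-14,0],[4.6,-19,0],[5,-24,0]],"yaw":[-0.05,-0.1,-0.15,-0.2,-0.255],"gripper":[160,160,160,160,160]}' 20; python3 -m creep '{"translation":[[0.3,-5,0],[0.4,-10,0],[0.4,-15,0],[0,-20,0],[-1,-25,0]],"yaw":[-0.05,-0.1,-0.15,-0.2,-0.26],"gripper":[160,160,160,160,160]}'; python3 -m creep '{"translation":[[-1,-4,0],[-2,-9,0],[-2,-9,0]],"yaw":[-0.05,-0.1,-0.1],"gripper":[160,160,160]}'; python3 - <<'E'
from h import *
snap("scene","pics/s6.png");o=ctrl.get_obs();print(o["ee_pos"],o["eef_rot"],o["force"],o["moment"])
E
```

```text
time_s: 8.77
ee_pos: [0.5835, -0.0286, 0.069]
eef_rot: [3.141, -0.01, -3.061]
force: [4.9, 5.9, -4.6]
grip_width: 0.0473
time_s: 9.18
ee_pos: [0.5827, -0.053, 0.069]
eef_rot: [3.14, -0.009, 2.96]
force: [3.9, 4.6, -3.1]
grip_width: 0.0477
time_s: 9.43
ee_pos: [0.5806, -0.0626, 0.0689]
eef_rot: [3.141, -0.009, 2.858]
force: [-0.5, -5.1, -2.9]
grip_width: 0.0476
[ 0.58056628 -0.06262002  0.06895543] [ 3.14092462 -0.00935003  2.86036873] [ 0.06264752 -7.04578854 -2.85133904] [-1.29179928  0.04155496 -0.03706706]
```

```bash
python3 -m creep '{"translation":[[0,0,0],[0,0,0],[0,0,0],[0,0,10],[0,0,40]],"yaw":[0,0,0,0,0],"gripper":[100,60,40,20,0]}'; python3 -m creep '{"translation":[[0,0,40],[0,0,75],[-5,-30,75],[-10,-60,75],[-15,-90,75]],"yaw":[0,0,-0.12,-0.24,-0.36],"gripper":[0,0,0,60,60]}';python3 -m creep '{"translation":[[-5,-30,0],[-13,-57,0],[-13,-57,0],[-13,-57,0],[-13,-57,0]],"yaw":[-0.12,-0.24,-0.36,-0.47,-0.47],"gripper":[60,60,60,60,60]}'
python3 - <<'E'
from h import *
a=snap("scene","pics/s7.png");b=snap("top","pics/t7.png")
cv2.imwrite("pics/c7.png",cv2.resize(b["pixels"][150:275,235:385],(800,600) and (720,600),interpolation=2)[:,:,::-1])
E
```

```text
time_s: 9.9
ee_pos: [0.5788, -0.0621, 0.1064]
eef_rot: [3.141, -0.016, 2.861]
force: [-0.2, -0.3, -0.3]
grip_width: 0.0775
time_s: 10.32
ee_pos: [0.5637, -0.1527, 0.1831]
eef_rot: [3.141, -0.014, 2.497]
force: [1.1, -0.3, -0.4]
grip_width: 0.0841
time_s: 10.73
ee_pos: [0.5507, -0.2101, 0.184]
eef_rot: [3.14, -0.014, 2.021]
force: [-0.1, 0.9, 0.4]
grip_width: 0.072
```

View pics/c7.png

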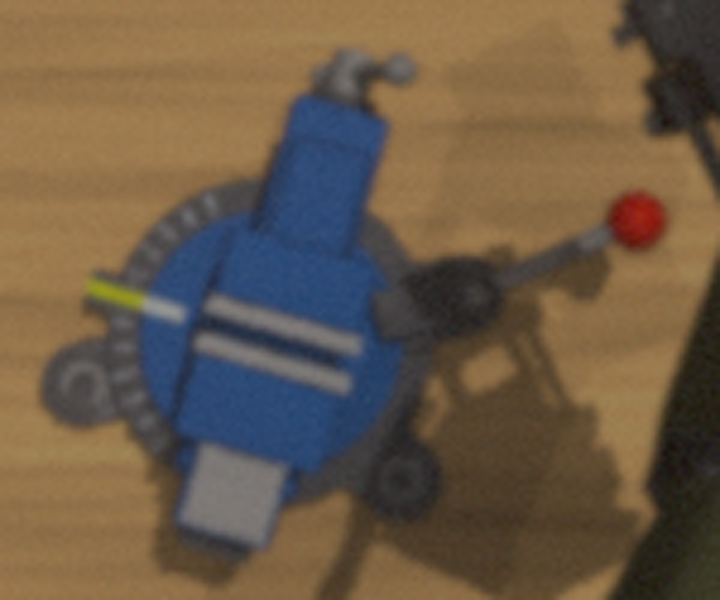

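The pointer (white, (165,311)) meets the yellow mark ((117,293)), and the lever is still slack. I'll put a number on the alignment.

```bash
python3 - <<'E'
from h import *
b=dict(np.load("pics/t7.npz"));m=b["pixels"].astype(int)
sub=np.zeros(m.shape[:2],bool);sub[200:225,250:276]=1
Y=sub&(m[...,0]>110)&(m[...,1]>110)&(m[...,2]<70)
# white inside the turntable, weighted by excess of red over blue paint
r=m[...,0];W=sub&(np.arange(512)[None]>=263)&(r>110)&(m[...,2]>110)
def pts(M,z): return np.array([atz(b,x,y,z) for y,x in zip(*np.nonzero(M))])
y=pts(Y,.02);w=pts(W,.032);print(len(y),len(w),y.mean(0),w.mean(0))
for c in([.490,-.037],[.4885,-.039]):
  an=lambda p:np.arctan2(*(p.mean(0)[:2]-c)[::-1])
  print(np.degrees(an(y))-90,np.degrees(an(w))-90,"swivel",an(w)-an(y))
E
```

```text
44 25 [0.5120369  0.04276152 0.02      ] [0.50441279 0.01601772 0.032     ]
-15.444666676391634 -15.208248351337659 swivel 0.004126278184241938
-16.05965610497678 -16.131471517728826 swivel -0.00125341540620183
```

The swivel is within about 0.005 rad of zero. I'll straddle the knob and swing it back clockwise.

```bash
python3 -m creep '{"translation":[[1,0,-30],[1,0,-60],[1,0,-90],[1,0,-113],[1,0,-113]],"yaw":[0,0,0,0,0],"gripper":[60,60,60,60,100]}'; python3 -m creep '{"translation":[[0,0,0],[0,0,0],[-9,-4,0],[-17,-7,0],[-25,-10,0]],"yaw":[0,0,-0.1,-0.2,-0.3],"gripper":[140,140,140,140,140]}' 10;python3 -m creep '{"translation":[[-8,-1,0],[-17,-1,0],[-26,0,0],[-34,2,0],[-42,5,0]],"yaw":[-0.1,-0.2,-0.3,-0.4,-0.5],"gripper":[140,140,140,140,140]}'
```

```text
time_s: 11.25
ee_pos: [0.5499, -0.2081, 0.0664]
eef_rot: [-3.139, -0.019, 2.036]
force: [-0.8, -0.5, -0.6]
grip_width: 0.0681
time_s: 11.67
ee_pos: [0.5259, -0.2182, 0.0687]
eef_rot: [3.141, -0.018, 1.732]
force: [2.7, 3.7, 0.9]
grip_width: 0.0429
time_s: 12.08
ee_pos: [0.4853, -0.2142, 0.0714]
eef_rot: [3.136, -0.017, 1.229]
force: [3.8, -3.5, 1.9]
grip_width: 0.0426
```

```bash
python3 -m creep '{"translation":[[-6,3,0],[-12,6,0],[-17,9,0],[-21,12,0],[-24,15,0]],"yaw":[-0.07,-0.14,-0.2,-0.25,-0.3],"gripper":[140,140,140,140,140]}'
```

```text
time_s: 12.5
ee_pos: [0.4622, -0.1996, 0.0737]
eef_rot: [3.131, -0.017, 0.927]
force: [0.9, -0.1, -0.7]
grip_width: 0.0424
```

```bash
python3 -m creep '{"translation":[[-2,1.5,0],[-4,3,0],[-6,5,0],[-6,5,0]],"yaw":[-0.03,-0.06,-0.06,-0.06],"gripper":[140,140,140,140]}'; python3 - <<'E'
from h import *
a=snap("scene","pics/s8.png");b=snap("top","pics/t8.png");print(ctrl.get_obs()["force"])
c=np.hstack([cv2.resize(a["pixels"][185:285,110:220],(440,400),interpolation=2),cv2.resize(b["pixels"][180:280,310:400],(360,400),interpolation=2)])
cv2.imwrite("pics/c8.png",c[:,:,::-1])
E
```

```text
time_s: 12.83
ee_pos: [0.4566, -0.1946, 0.0751]
eef_rot: [3.129, -0.018, 0.869]
force: [-0.1, 0.4, 0.3]
grip_width: 0.0422
[-1.51056293 -0.0499834  -0.77674507]
```

View pics/c8.png

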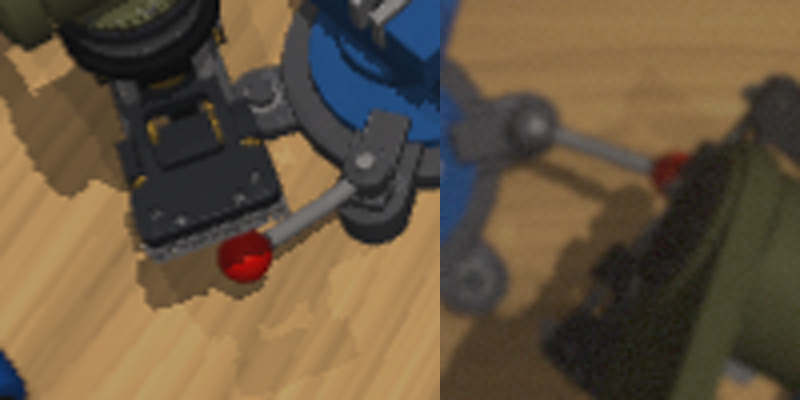

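The fingers slipped off the ball (scene crop (245,258), top crop (672,172)), so the lever stopped short. The earlier narrow grip and upward force fit fingers riding high on the ball, so I'll redo this about 18 mm lower.

```bash
python3 -m creep '{"translation":[[0,0,30],[0,0,60],[0,0,60]],"yaw":[0,0,0],"gripper":[100,60,60]}' ; python3 - <<'E'
from h import *
a=dict(np.load("pics/s8.npz"));a0=dict(np.load("pics/s0.npz"))
for c in(a,a0):
    m=c["pixels"].astype(int);M=((m[...,0]>80)&(m[...,1]<60)&(m[...,2]<60));M[:,:150]=0;M[:,190:]=0;M[:230]=0;M[275:]=0
    ys,xs=np.nonzero(M);p=atz(c,(xs.min()+xs.max())/2,(ys.min()+ys.max())/2,.07);print(p,xs.min(),xs.max(),ys.min(),ys.max(),np.radians(122)+np.arctan2(p[1]+.134,p[0]-.515))
E
```

```text
time_s: 13.18
ee_pos: [0.4588, -0.1959, 0.1399]
eef_rot: [3.123, -0.019, 0.87]
force: [0.0, 0.6, 1.9]
grip_width: 0.059
[ 0.48756914 -0.21343812  0.07      ] 164 177 242 255 0.22601385988407485
[ 0.47209878 -0.2054902   0.07      ] 160 173 236 249 0.018012854884507323
```

```bash
python3 -m creep '{"translation":[[14,-8,0],[28,-17,0],[28,-17,0],[28,-17,-20],[28,-17,-40]],"yaw":[0.12,0.24,0.36,0.36,0.36],"gripper":[50,50,50,50,50]}'; python3 -m creep '{"translation":[[0,0,-15],[0,0,-30],[0,0,-45],[0,0,-45],[0,0,-45]],"yaw":[0,0,0,0,0],"gripper":[50,50,50,50,50]}';python3 -m creep '{"translation":[[0,0,0],[0,0,0],[0,0,0],[0,0,0],[0,0,0]],"yaw":[0,0,0,0,0],"gripper":[140,150,160,170,180]}' 15;python3 -m creep '{"translation":[[0,0,0],[0,0,0],[0,0,0]],"yaw":[0,0,0],"gripper":[190,190,190]}' 15
```

```text
time_s: 13.6
ee_pos: [0.4875, -0.2134, 0.1]
eef_rot: [3.12, -0.019, 1.232]
force: [-0.5, 0.1, -0.8]
grip_width: 0.0756
time_s: 14.02
ee_pos: [0.4874, -0.2133, 0.0549]
eef_rot: [3.121, -0.019, 1.232]
force: [-0.3, 0.5, 0.3]
grip_width: 0.0757
time_s: 14.43
ee_pos: [0.4875, -0.2134, 0.0553]
eef_rot: [3.121, -0.019, 1.233]
force: [0.3, -0.5, 0.1]
grip_width: 0.0454
time_s: 14.68
ee_pos: [0.4877, -0.2135, 0.0554]
eef_rot: [3.12, -0.019, 1.232]
force: [0.3, -1.1, 0.0]
grip_width: 0.0293
```

Now the jaws close on 29 mm, a proper hold on the ball. I'll swing it home.

```bash
python3 -m creep '{"translation":[[0,0,0],[-6,2,0],[-11,4,0],[-15,6,0],[-18,8,0]],"yaw":[0,-0.07,-0.13,-0.18,-0.22],"gripper":[200,200,200,200,200]}' 25;python3 -m creep '{"translation":[[-2,1,0],[-4,2,0],[-5,3,0],[-5,3,0]],"yaw":[-0.03,-0.05,-0.05,-0.05],"gripper":[200,200,200,200]}'
```

```text
time_s: 15.1
ee_pos: [0.4711, -0.2056, 0.0557]
eef_rot: [3.116, -0.02, 1.01]
force: [31.2, -11.0, -24.6]
grip_width: 0.0288
time_s: 15.43
ee_pos: [0.4709, -0.2056, 0.0564]
eef_rot: [3.102, -0.021, 0.959]
force: [38.2, -21.7, -31.1]
grip_width: 0.029
```

The TCP stopped at (0.471, -0.2056), where the locked knob was, with the force rising: the lever is at its stop. I'll release, lift and check.

```bash
python3 -m creep '{"translation":[[3,-2,0],[3,-2,0],[3,-2,0],[3,-2,0],[3,-2,0]],"yaw":[0,0,0,0,0],"gripper":[190,150,100,60,60]}' 10;python3 -m creep '{"translation":[[0,0,0],[0,0,30],[0,0,65],[0,0,100],[0,0,140]],"yaw":[0,0,0,0,0],"gripper":[60,60,60,60,60]}';python3 -m creep '{"translation":[[-30,0,20],[-60,0,30],[-90,-20,30],[-90,-40,30],[-90,-40,30]],"yaw":[0,0,0,0,0],"gripper":[60,60,60,60,60]}'
python3 - <<'E'
from h import *
a=snap("scene","pics/s9.png");b=snap("top","pics/t9.png");a0=dict(np.load("pics/s0.npz"))
for c in(a,a0):
    m=c["pixels"].astype(int);M=((m[...,0]>80)&(m[...,1]<60)&(m[...,2]<60));M[:,:145]=0;M[:,190:]=0;M[:230]=0;M[275:]=0
    ys,xs=np.nonzero(M);p=atz(c,(xs.min()+xs.max())/2,(ys.min()+ys.max())/2,.07);print(xs.min(),xs.max(),ys.min(),ys.max(),"lever",np.radians(122)+np.arctan2(p[1]+.134,p[0]-.515))
m=b["pixels"].astype(int)
sub=np.zeros(m.shape[:2],bool);sub[200:225,250:276]=1
Y=sub&(m[...,0]>110)&(m[...,1]>110)&(m[...,2]<70)
W=sub&(np.arange(512)[None]>=263)&(m[...,0]>110)&(m[...,2]>110)
pts=lambda M,z:np.array([atz(b,x,y,z) for y,x in zip(*np.nonzero(M))]).mean(0)[:2]-[.490,-.037]
an=lambda p:np.arctan2(p[1],p[0]);print(Y.sum(),W.sum(),"swivel",an(pts(W,.032))-an(pts(Y,.02)))
cv2.imwrite("pics/c9.png",cv2.resize(np.hstack([a["pixels"],b["pixels"]]),(800,300),interpolation=3)[:,:,::-1])
E
```

```text
time_s: 15.85
ee_pos: [0.4736, -0.2074, 0.0564]
eef_rot: [3.102, -0.021, 0.959]
force: [0.3, -0.5, 0.4]
grip_width: 0.0526
time_s: 16.27
ee_pos: [0.4728, -0.2069, 0.1973]
eef_rot: [3.104, -0.021, 0.959]
force: [0.7, 0.1, -0.3]
grip_width: 0.0717
time_s: 16.68
ee_pos: [0.3818, -0.2489, 0.2279]
eef_rot: [3.102, -0.021, 0.957]
force: [0.2, -0.2, -0.1]
grip_width: 0.0715
161 174 238 250 lever 0.07047281650781922
160 173 236 249 lever 0.018012854884507323
37 17 swivel 0.01082522727256352
```

View pics/c9.png

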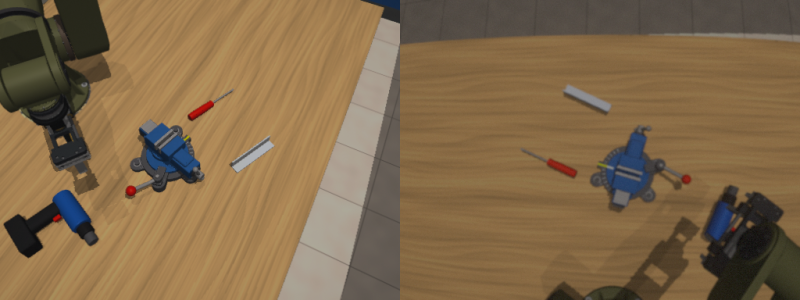

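The vise is aligned and the bystanders are unmoved. The lever reads about 0.05 rad more than at the start, probably because my release shift dragged it. That is inside the 0.15 tolerance, but there is time for one firm nudge.

```bash
python3 -m creep '{"translation":[[30,14,0],[60,28,0],[91,41,0],[91,41,-30],[91,41,-60]],"yaw":[0,0,0.05,0.05,0.05],"gripper":[60,60,60,60,60]}';python3 -m creep '{"translation":[[0,0,-30],[0,0,-60],[0,0,-90],[0,0,-112],[0,0,-112]],"yaw":[0,0,0,0,0],"gripper":[60,60,60,60,60]}';python3 -m creep '{"translation":[[0,0,0],[0,0,0],[0,0,0],[0,0,0],[0,0,0]],"yaw":[0,0,0,0,0],"gripper":[150,150,150,150,150]}' 20
```

```text
time_s: 17.2
ee_pos: [0.4756, -0.2042, 0.1668]
eef_rot: [3.102, -0.022, 1.012]
force: [0.1, -1.2, -0.0]
grip_width: 0.0719
time_s: 17.62
ee_pos: [0.4737, -0.2021, 0.0505]
eef_rot: [3.11, -0.021, 1.013]
force: [-0.6, 0.1, -0.5]
grip_width: 0.072
time_s: 18.03
ee_pos: [0.4742, -0.2023, 0.0515]
eef_rot: [3.108, -0.021, 1.013]
force: [0.2, -0.1, 0.4]
grip_width: 0.0423
```

```bash
python3 -m creep '{"translation":[[-4,2,0],[-8,4,0],[-11,7,0],[-14,9,0],[-14,9,0]],"yaw":[0,0,0,0,0],"gripper":[150,150,150,150,150]}'
```

```text
time_s: 18.45
ee_pos: [0.4635, -0.1961, 0.0524]
eef_rot: [3.096, -0.021, 1.012]
force: [33.4, -25.3, -30.2]
grip_width: 0.0523
```

The stop is felt at about 42 N. I'll back off by opening straight out, then lift.

```bash
python3 -m creep '{"translation":[[2,-1,0],[4,-3,0],[4,-3,0],[4,-3,0],[4,-3,0]],"yaw":[0,0,0,0,0],"gripper":[110,80,60,60,60]}';python3 -m creep '{"translation":[[0,0,10],[0,0,40],[0,0,75],[0,0,110],[0,0,145]],"yaw":[0,0,0,0,0],"gripper":[60,60,60,60,60]}';python3 -m creep '{"translation":[[-30,0,20],[-60,0,30],[-90,-20,30],[-90,-40,30],[-90,-40,30]],"yaw":[0,0,0,0,0],"gripper":[60,60,60,60,60]}'
python3 - <<'E'
from h import *
a=snap("scene","pics/s10.png");b=snap("top","pics/t10.png");a0=dict(np.load("pics/s0.npz"));b0=dict(np.load("pics/t0.npz"))
for c in(a,a0):
    m=c["pixels"].astype(int);M=((m[...,0]>80)&(m[...,1]<60)&(m[...,2]<60));M[:,:145]=0;M[:,190:]=0;M[:230]=0;M[275:]=0
    ys,xs=np.nonzero(M);p=atz(c,(xs.min()+xs.max())/2,(ys.min()+ys.max())/2,.07);print(xs.min(),xs.max(),ys.min(),ys.max(),"lever",np.radians(122)+np.arctan2(p[1]+.134,p[0]-.515))
m=b["pixels"].astype(int)
sub=np.zeros(m.shape[:2],bool);sub[200:225,250:276]=1
Y=sub&(m[...,0]>110)&(m[...,1]>110)&(m[...,2]<70)
W=sub&(np.arange(512)[None]>=263)&(m[...,0]>110)&(m[...,2]>110)
pts=lambda M,z:np.array([atz(b,x,y,z) for y,x in zip(*np.nonzero(M))]).mean(0)[:2]-[.490,-.037]
an=lambda p:np.arctan2(p[1],p[0]);print(Y.sum(),W.sum(),"swivel",an(pts(W,.032))-an(pts(Y,.02)))
E
```

```text
time_s: 18.87
ee_pos: [0.4672, -0.1989, 0.0524]
eef_rot: [3.096, -0.021, 1.012]
force: [-0.6, -0.5, -0.1]
grip_width: 0.0718
time_s: 19.28
ee_pos: [0.4667, -0.1985, 0.1999]
eef_rot: [3.096, -0.021, 1.012]
force: [-0.2, -0.2, 0.2]
grip_width: 0.0719
time_s: 19.7
ee_pos: [0.3756, -0.2404, 0.2312]
eef_rot: [3.094, -0.02, 1.01]
force: [0.7, -0.1, -0.3]
grip_width: 0.0717
160 173 236 249 lever 0.018012854884507323
160 173 236 249 lever 0.018012854884507323
31 17 swivel 0.005904930953355647
```

The lever is now where it stood when locked at the start, and the swivel is at zero. Handing in.

```bash
python3 -c "
from station import ctrl
print(ctrl.hand_in())"
```

```text
the job is handed in; nothing more can be done
None
```

The vise is back at zero and locked, and I handed the job in at about 20 s of the 72 s allowed. The hand-in gives no verdict.

**What I did:** I swung the lever anticlockwise to about 1.0 rad. Then I gripped the nose and turned the vise about 0.62 rad to the zero mark. Last, I swung the lever back clockwise to its stop.

**Final checks:**
- **Swivel:** about 0.006 rad in the last top picture, against a limit of 0.05.
- **Lever:** the knob is on the same pixels as at the start, when it was locked, so about 0.02 rad against a limit of 0.15.
- **Bystanders:** by eye they lay where they started, in a full picture taken just before the final lever nudge. I took no measurement of them.
- **Robot:** clear of everything, with contact forces near zero.

**What went wrong on the way:**
- **First locking swing failed:** the fingers were riding too high on the ball and slipped off at about 0.22 rad. I regripped about 18 mm lower and drove it to the stop.
- **Release moved the lever:** letting go after that dragged it back by about 0.05 rad. I pushed it home again and felt the stop at about 42 N sideways.
- **Heights and views disagreed:** the fingers only held the ball with the TCP about 15 mm below the knob height I had measured. The two camera views also differed by about 5 mm on shared points. I averaged them and corrected by feel.

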